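# Press the corner square into the frame corner

### The job

Check the inner corner of the small aluminium frame: take the 90-degree steel gauge by its upright grip, lay it flat in the corner, arms along the rails, and, still holding it, press it firmly against both rails at once so that it sits flush. Then let go and leave it lying there, flush against both rails; leave the narrower 60-degree gauge where it is.

Things in the scene. Friction and masses are not known exactly. Their poses are not given: they have to be found in the camera images.
- gauge_90: Flat steel gauge, ~0.25 kg: two arms 90 x 22 x 10 mm meet at 90 deg; on the web between them an upright dark grip bar, 40 x 14 mm, top 70 mm up, its 40 mm along own (1,1), the corner's bisector. Origin: underside, below the grip's middle. z up. Outer corner at (+38,+38) mm; arms run from it along own -x and -y, so outer edges are y = +38 and x = +38 mm.
- gauge_60: Flat steel gauge, ~0.25 kg: two arms 90 x 22 x 10 mm meet at 60 deg; on the web between them an upright dark grip bar, 40 x 14 mm, top 70 mm up, its 40 mm along own (1,1), the corner's bisector. Origin: underside, below the grip's middle. z up. Corner points along own (+1,+1), blunt tip. Not for this job; the two gauges may lie in either place.
- rail_left: Left smooth aluminium rail, 25 mm square, of the frame corner; fixed. Origin: the frame's inner corner, at worktop height; z up, yaw near 0. Runs along own -x (to the robot) for 125 mm; inner face is the plane y = 0, facing -y. Angle plate and screws on top reach 32 mm. A seated 90 deg gauge has its origin at (-38,-38) mm and the rail's yaw.
- rail_far: Far smooth aluminium rail, 25 mm square, of the frame corner; fixed. Origin: the frame's inner corner, at worktop height, axes as the left rail's, at right angles to which it is butted. Runs along own -y (to the robot's right) for 125 mm; inner face is the plane x = 0, facing -x, to the robot. A fixed hose passes overhead behind the frame, z = 0.14 to 0.28 m, from about x = 0.55, y = 0.28 to x = 0.7, y = -0.17: swing in with the arm drawn back.

How it is judged:
By the outcome, as a careful person would: the job done as asked, in the order asked, and still so for the second after the job is handed in, with the robot touching nothing.
It also fails if it takes over 48 s, if anything falls off the work surface, if the arm or the gripper's body presses on something with over 40 N, if the wrist force passes 120 N, or if a joint passes its speed limit or range.

### The arm

A 6-joint arm with a two-finger parallel gripper is mounted at the origin on a cart in front of the work surface, level with it; the furniture and walls round the work are solid. World frame = base frame: x ahead of the robot, y to its left, z up, the work surface at z = 0. Lengths are in m, angles in rad, forces in N, time in s.
With the tool pointing down it reaches from about 0.375 to 0.975 m from the base axis. Payload 3.8 kg.
Tool frame: the origin (TCP) lies midway between the tips of the shut fingers; the grasp point (between the pads) lies 19 mm behind it; z points along the fingers, y is the line along which they close (so a half turn about z gives the same grasp; the last joint's range is limited). The gripper opens to 85 mm and grips with 20 to 120 N. Pads are 22 mm wide; open, the fingers measure 114 mm over their backs; the gripper's body (76 mm by 85 mm) begins 54 mm behind the grasp point. The pads swing forward as they close: fully open they stand 13 mm farther back than shut.
Start: joints at [-1.268, 0.264, 1.604, -0, 1.274, -0.037], TCP at [0.225, -0.636, 0.231] pointing down, gripper open.
Joint ranges: [-2.63, 2.63], [-0.94, 2.18], [0.31, 2.57], [-1.31, 4.45], [0, 2.66], [-2.55, 2.55]. Speed limits (rad/s): [2.57, 2.57, 3.14, 3.14, 3.14, 3.14].

### API

Orientations are given as a rotation vector (axis times angle).
In Python, from workcell import sensors, viewer, job gives the robot as it stands.
- The arm moves only by the shell command python3 -m inch 'ROWS' [FORCE]. ROWS is JSON, one flat list of numbers, 7 for each row, row after row: the shift along the tool's x, y, z in mm, then the turn, a rotation vector about the tool's x, y, z in degrees, then the finger opening in mm, from 0 to 85.4. A call has exactly 8 rows; each row shifts and turns the commanded pose from where the row before left it, along the tool's axes as they then stand; what a row does not reach is not made up. A row lasts 1/10 s, in which the tool goes at most 50 mm and 8.59 degrees, less where a joint would pass 70% of its speed; a pose out of reach is approached as far as the arm can. A call is refused whole if a number of a shift passes 50 or a number of a turn 8.59, either way. A call with a gripper value outside its range is refused whole. The fingers move at their own pace and stop on an object; FORCE is the grip in N (left out, the last holds). Time passes only in rows, so rows that do not move let the fingers close, or fill a call up. It gives the time, the measured TCP pose, the force, the opening and the grip force at its end, in the units of the state.
- sensors.read_state(): the state, without advancing time (a new reading comes with each control period).
- viewer.read_camera(name): name is "scene" or "top" or "wrist"; returns the picture (384x512x3 uint8, red, green, blue); there is no depth.
- viewer.camera_params(name): a dict with "K" (3x3 intrinsics, pixels), "k1" (the pictures are not rectified: a ray, as slopes to the right and down, at radius r is drawn at 1 + k1 r^2 times it, then the intrinsics apply), "world_to_cam" (4x4, takes a point from world to camera coordinates). Camera axes: x right, y down, z forward; pixel columns grow to the right and rows downward; lengths in m; the calibration is good to about 2 mm. A picture is of the moment at which its call begins: read the wrist's pose just before it. camera_params takes no time and is no camera call; for the wrist camera it gives the pose at the moment of the call.
- job.finish_job(): hands the job in; it is judged then, once.
The state is a dict: "time": time; "q": joint angles; "joint_vel": joint speeds; "joint_torque": joint torques, N m; "tool_pos": TCP position; "tcp_rot": TCP orientation; "wrist_force": force on the tool from outside, world axes, zero at the start; "torque": the same for the moment, N m; "width": opening from 0.0 (shut) to 1.0 (fully open); "grip_force": force on a finger pad.
Only numpy, scipy, OpenCV 4.12 (cv2) and the standard library are available. Lean on these libraries where they do the work, as an engineer would, in place of code of your own. Each camera call takes 0.05 s, during which the arm holds its last target. There are 200 camera calls.

## Working session

There is one attempt and no reset: what is moved stays moved. The work goes in short steps, Python scripts to look and compute and a shell command to move; the robot and the scene stay as the last step left them, time stands still between calls to the robot, and variables do not carry over. Pictures are saved under pics/ and viewed, at most 10 in all, crops included, and the job is handed in when it is done.

```bash
mkdir -p pics; ls; python3 - <<'E'
from workcell import sensors, viewer
import cv2,numpy as np
s=sensors.read_state();print({k:np.round(v,3).tolist() for k,v in s.items()})
for n in("top","scene"):
    im=viewer.read_camera(n);cv2.imwrite(f"pics/{n}0.png",im[:,:,::-1])
    p=viewer.camera_params(n);print(n,p)
E
```

```text
pics
{'time': 0.0, 'q': [-1.268, 0.265, 1.605, 0.0, 1.274, -0.037], 'joint_vel': [0.0, -0.001, -0.0, 0.001, 0.002, -0.001], 'joint_torque': [-0.0, -51.511, -36.731, 0.0, 0.013, -0.0], 'tool_pos': [0.225, -0.636, 0.23], 'tcp_rot': [-3.094, -0.531, 0.0], 'wrist_force': [-0.09, 0.323, -0.45], 'torque': [-0.043, 0.023, -0.023], 'grip_force': 0.0, 'width': 1.0}
top {'K': array([[349.35217679,   0.        , 244.01114297],
       [  0.        , 349.35217679, 199.1278442 ],
       [  0.        ,   0.        ,   1.        ]]), 'k1': -0.04540394271940397, 'world_to_cam': array([[ 1.46930432e-02, -9.99888498e-01,  2.66563924e-03,
        -1.97528604e-01],
       [-9.93539611e-01, -1.48996755e-02, -1.12503519e-01,
         5.18645293e-01],
       [ 1.12530692e-01, -9.95399109e-04, -9.93647751e-01,
         8.16919866e-01],
       [ 0.00000000e+00,  0.00000000e+00,  0.00000000e+00,
         1.00000000e+00]])}
scene {'K': array([[461.19163253,   0.        , 257.35989515],
       [  0.        , 461.19163253, 188.43070946],
       [  0.        ,   0.        ,   1.        ]]), 'k1': -0.05767464361371963, 'world_to_cam': array([[ 0.45145415, -0.89220358, -0.01272485, -0.39841032],
       [-0.49335441, -0.23770334, -0.83671892,  0.24201425],
       [ 0.74349887,  0.38401809, -0.54748473,  0.58629052],
       [ 0.        ,  0.        ,  0.        ,  1.        ]])}
```

View pics/top0.png

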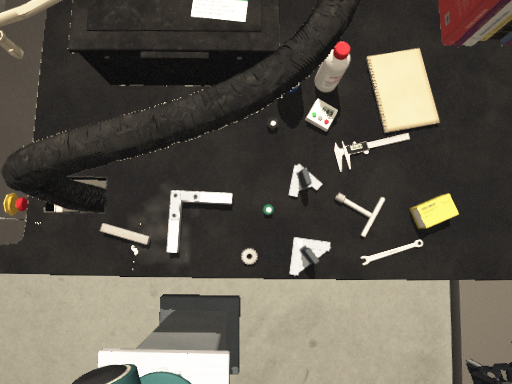

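View pics/scene0.png

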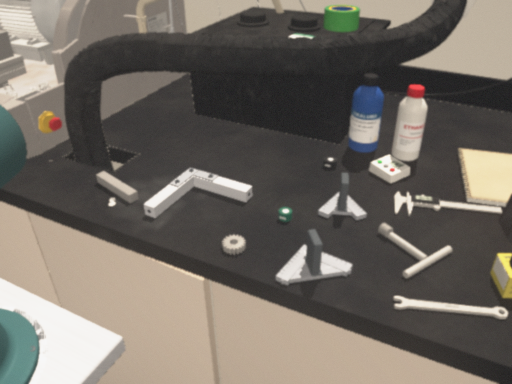

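The top view shows the frame's corner at (170,192). The larger near gauge, with its corner at (291,238) and arms to (330,241) and (292,274), is the 90-degree one. The 60-degree gauge is at (304,180). Next I'll measure them.

```bash
cat > h.py <<'E'
import numpy as np,cv2
from workcell import sensors,viewer
def ray(p,px,z):
    """pixels -> world points on plane z"""
    px=np.atleast_2d(np.float64(px)).reshape(-1,1,2)
    d=np.array([p['k1'],0,0,0.])
    u=cv2.undistortPoints(px,p['K'],d).reshape(-1,2)
    M=p['world_to_cam'];R=M[:3,:3];c=-R.T@M[:3,3]
    w=np.c_[u,np.ones(len(u))]@R
    return c+w*((z-c[2])/w[:,2])[:,None]
def proj(p,X):
    M=p['world_to_cam'];r,_=cv2.Rodrigues(M[:3,:3])
    return cv2.projectPoints(np.float64(X).reshape(-1,1,3),r,M[:3,3],p['K'],np.array([p['k1'],0,0,0.]))[0].reshape(-1,2)
def mask(im,lo=110):
    h=cv2.cvtColor(im,cv2.COLOR_RGB2HSV)
    return ((h[...,2]>lo)&(h[...,1]<60)).astype(np.uint8)
def line(pts):
    vx,vy,x,y=cv2.fitLine(np.float32(pts),cv2.DIST_HUBER,0,.001,.001).ravel()
    return np.array([x,y]),np.array([vx,vy])
def meet(a,b):
    t=np.linalg.solve(np.c_[a[1],-b[1]],b[0]-a[0]);return a[0]+t[0]*a[1]
E
python3 - <<'E'
from h import *
im=cv2.imread("pics/top0.png")[:,:,::-1].copy();p=viewer.camera_params("top")
m=mask(im);n,l,st,c=cv2.connectedComponentsWithStats(m)
for i in range(1,n):
    if st[i,4]>100 and 150<c[i][0]<340 and 150<c[i][1]<280:
        ct=max(cv2.findContours((l==i).astype(np.uint8),0,1)[0],key=cv2.contourArea)
        ap=cv2.approxPolyDP(ct,2,True)[:,0]
        print(st[i],c[i]);z=.025 if c[i][0]<240 else .01
        print(np.c_[ap,ray(p,ap,z).round(4)*1000])
# dark grip? and view crop
a=cv2.resize(im[150:285,155:345],None,fx=4,fy=4,interpolation=cv2.INTER_CUBIC);cv2.imwrite("pics/c1.png",a[:,:,::-1])
E
```

```text
[288 164  35  33 489] [302.00817996 180.44580777]
[[ 300.   164.   614.7 -329.2   10. ]
 [ 294.   165.   611.9 -314.1   10. ]
 [ 289.   195.   535.7 -301.5   10. ]
 [ 297.   196.   533.5 -321.4   10. ]
 [ 301.   188.   553.8 -331.4   10. ]
 [ 296.   174.   589.  -319.    10. ]
 [ 301.   169.   601.9 -331.7   10. ]
 [ 307.   182.   569.1 -346.5   10. ]
 [ 311.   183.   566.8 -356.5   10. ]
 [ 308.   187.   556.6 -349.    10. ]
 [ 317.   189.   551.9 -371.5   10. ]
 [ 322.   184.   564.7 -384.1   10. ]]
[ 166  190   67   63 1280] [188.15546875 210.33984375]
[[ 232.   193.   536.6 -160.3   25. ]
 [ 171.   190.   541.8  -10.9   25. ]
 [ 166.   251.   393.8   -4.3   25. ]
 [ 177.   251.   394.3  -30.8   25. ]
 [ 181.   201.   515.1  -36.3   25. ]
 [ 231.   203.   512.1 -158.3   25. ]]
[289 237  42  39 883] [306.02265006 252.75424689]
[[ 330.   242.   421.  -402.5   10. ]
 [ 294.   237.   432.1 -313.8   10. ]
 [ 289.   273.   344.8 -301.7   10. ]
 [ 297.   275.   340.3 -321.2   10. ]
 [ 308.   264.   367.  -348.1   10. ]
 [ 300.   252.   395.8 -328.5   10. ]
 [ 303.   246.   410.4 -335.9   10. ]
 [ 309.   248.   405.7 -350.7   10. ]
 [ 306.   250.   400.8 -343.3   10. ]
 [ 316.   262.   372.  -367.7   10. ]
 [ 319.   256.   386.6 -375.1   10. ]
 [ 329.   250.   401.5 -399.8   10. ]]
[241 248  17  17 198] [248.8030303  255.81313131]
[[ 247.   248.   403.7 -198.9   10. ]
 [ 241.   253.   391.4 -184.4   10. ]
 [ 241.   259.   376.9 -184.7   10. ]
 [ 250.   264.   365.2 -206.7   10. ]
 [ 257.   259.   377.5 -223.6   10. ]
 [ 255.   250.   399.1 -218.5   10. ]]
```

View pics/c1.png

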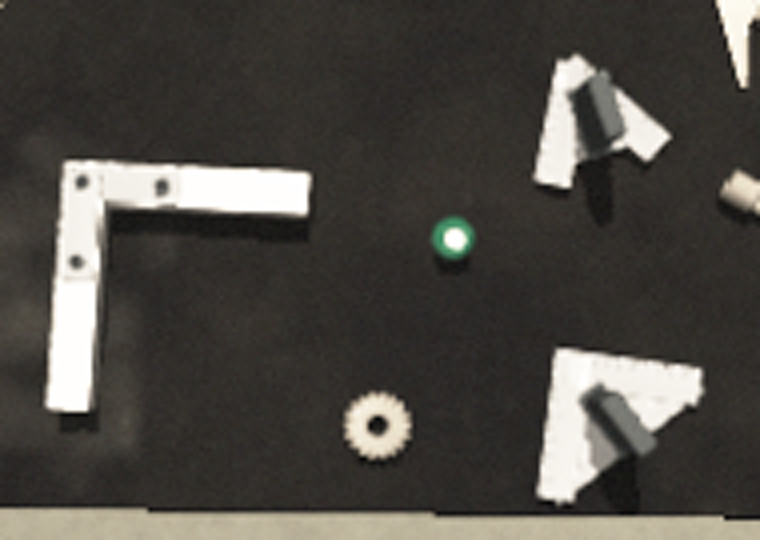

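The crop shows the near gauge is the 90-degree one: its corner is at crop (555,350), its arm ends at (538,495) and (702,372), and its grip is around (620,425). That puts its origin at about (388,-346) mm with a yaw of about -7°. The frame's corner is at about (515,-36), yaw about -2°. I'll move above the gauge.

```bash
python3 -m inch '[31,-27,10,0,0,0,85, 31,-27,10,0,0,0,85, 31,-27,10,0,0,0,85, 31,-27,10,0,0,0,85, 31,-27,10,0,0,0,85, 31,-27,10,0,0,0,85, 31,-27,10,0,0,0,85, 31,-27,10,0,0,0,85]'
python3 -m inch '[0,0,0,0,0,-6,85, 0,0,0,0,0,-6,85, 0,0,0,0,0,-6,85, 0,0,0,0,0,0,85, 0,0,0,0,0,0,85, 0,0,0,0,0,0,85, 0,0,0,0,0,0,85, 0,0,0,0,0,0,85]'
python3 - <<'E'
from h import *
p=viewer.camera_params("wrist");im=viewer.read_camera("wrist");cv2.imwrite("pics/w1.png",im[:,:,::-1])
np.savez("w1.npz",**p);print(p)
E
```

```text
time: 0.9
tool_pos: [0.3871, -0.3483, 0.1505]
tcp_rot: [-3.096, -0.531, 0.0]
wrist_force: [0.7, -0.2, -0.2]
width: 0.999
grip_force: 0.0
time: 1.7
tool_pos: [0.3867, -0.3502, 0.1513]
tcp_rot: [-2.976, -1.008, 0.0]
wrist_force: [0.3, -0.2, -0.4]
width: 0.994
grip_force: 0.0
{'K': array([[341.28914701,   0.        , 249.69231356],
       [  0.        , 341.28914701, 191.06963473],
       [  0.        ,   0.        ,   1.        ]]), 'k1': -0.053904754449089154, 'world_to_cam': array([[ 6.07762255e-01, -7.94118903e-01, -4.57694101e-04,
        -5.13484878e-01],
       [-7.50904093e-01, -5.74876053e-01,  3.25054714e-01,
         7.28765322e-02],
       [-2.58395211e-01, -1.97212302e-01, -9.45695101e-01,
         3.36331417e-01],
       [ 0.00000000e+00,  0.00000000e+00,  0.00000000e+00,
         1.00000000e+00]])}
```

View pics/w1.png

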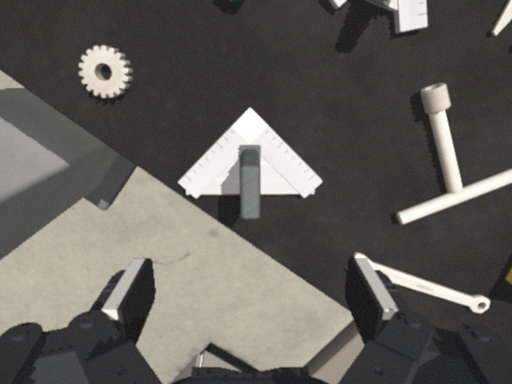

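The wrist view shows the 90-degree gauge upright in the picture: its corner is at (250,108), its arm ends at (180,185) and (322,182), and its grip top spans about (250,150) to (250,217). I'll refine from this.

```bash
python3 - <<'E'
from h import *
im=cv2.imread("pics/w1.png")[:,:,::-1].copy();p=dict(np.load("w1.npz"))
m=mask(im,150);m[200:]=0;m[:100]=0;m[:,:170]=0;m[:,330:]=0
L=[];R=[]
for y in range(116,172):
    x=np.where(m[y])[0];L.append((x[0]-.5,y));R.append((x[-1]+.5,y))
a,b=[line(ray(p,q,.01)[:,:2]) for q in(L,R)]
for q in(a,b):print(q[0],np.degrees(np.arctan2(q[1][1],q[1][0]))%180)
c=meet(a,b);print("corner",c)
va=-a[1]*np.sign(a[1][0]);vb=-b[1]*np.sign(b[1][1])
print("origin",c+.038*(va+vb))
print("grip mid", ray(p,[[250,150],[250,217],[242,190],[259,190]],.07))
E
```

```text
[ 0.39229774 -0.30904654] 172.49432
[ 0.42857197 -0.3567034 ] 82.42901
corner [ 0.4341729  -0.31456372]
origin [ 0.39149183 -0.34726873]
grip mid [[ 0.41560402 -0.32883466  0.07      ]
 [ 0.3770646  -0.3583478   0.07      ]
 [ 0.38984224 -0.34157227  0.07      ]
 [ 0.39701143 -0.35093669  0.07      ]]
```

```bash
python3 -m inch '[5,0.5,18,0,0,0,60, 0,0,18,0,0,0,60, 0,0,18,0,0,0,60, 0,0,18,0,0,0,60, 0,0,18,0,0,0,60, 0,0,18,0,0,0,60, 0,0,18,0,0,0,60, 0,0,0,0,0,0,60]'
python3 -m inch '[0,0,0,0,0,0,0, 0,0,0,0,0,0,0, 0,0,0,0,0,0,0, 0,0,0,0,0,0,0, 0,0,0,0,0,0,0, 0,0,0,0,0,0,0, 0,0,0,0,0,0,0, 0,0,0,0,0,0,0]' 80
```

```text
time: 2.55
tool_pos: [0.3892, -0.3457, 0.0227]
tcp_rot: [-2.971, -1.007, 0.004]
wrist_force: [-0.8, 0.5, -0.0]
width: 0.696
grip_force: 0.0
time: 3.35
tool_pos: [0.3919, -0.3483, 0.0266]
tcp_rot: [2.973, 1.008, 0.002]
wrist_force: [0.2, -0.3, 7.0]
width: 0.153
grip_force: 78.8
```

```bash
python3 -m inch '[0,0,-8,0,0,0,0, 0,0,-10,0,0,0,0, 0,0,-10,0,0,0,0, 0,0,-10,0,0,0,0, 0,0,-10,0,0,0,0, 0,0,-10,0,0,0,0, 0,0,-2,0,0,0,0, 0,0,0,0,0,0,0]'
python3 -m inch '[10,-8,0,0,0,0,0, 29,-23,0,0,0,0,0, 29,-23,0,0,0,0,0, 29,-23,0,0,0,0,0, 29,-23,0,0,0,0,0, 29,-23,0,0,0,0,0, 29,-23,0,0,0,0,0, 21,-18,0,0,0,0,0]'
python3 -m inch '[0,0,0,0,0,-2.75,0, 0,0,0,0,0,-2.75,0, 0,0,0,0,0,0,0, 0,0,0,0,0,0,0, 0,0,0,0,0,0,0, 0,0,0,0,0,0,0, 0,0,0,0,0,0,0, 0,0,0,0,0,0,0]'
python3 - <<'E'
from h import *
p=viewer.camera_params("wrist");im=viewer.read_camera("wrist");cv2.imwrite("pics/w2.png",im[:,:,::-1])
np.savez("w2.npz",**p)
print(sensors.read_state()['tool_pos'])
im=viewer.read_camera("top");cv2.imwrite("pics/top2.png",im[:,:,::-1])
E
```

```text
time: 4.15
tool_pos: [0.3914, -0.3478, 0.086]
tcp_rot: [2.974, 1.009, 0.001]
wrist_force: [-0.3, -0.3, -2.3]
width: 0.155
grip_force: 77.9
time: 4.95
tool_pos: [0.4533, -0.0897, 0.0845]
tcp_rot: [-2.973, -1.01, 0.002]
wrist_force: [1.1, -0.4, -2.3]
width: 0.157
grip_force: 78.2
time: 5.75
tool_pos: [0.454, -0.0927, 0.0853]
tcp_rot: [-2.924, -1.15, -0.0]
wrist_force: [1.2, 0.4, -1.2]
width: 0.152
grip_force: 78.4
[ 0.4539886  -0.09273331  0.08529326]
```

View pics/w2.png

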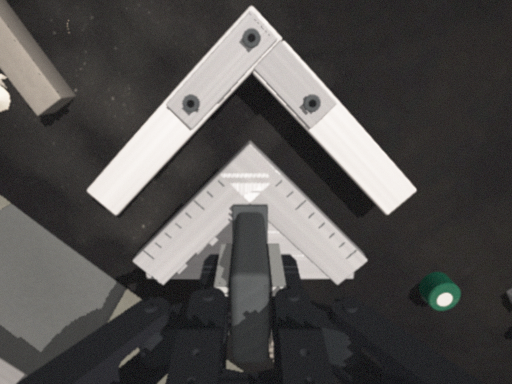

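The gauge hangs level in the grip, with its corner at (250,143) and the frame's inner corner at (252,74). Next I'll work out the remaining offset.

```bash
python3 - <<'E'
from h import *
im=cv2.imread("pics/w2.png")[:,:,::-1].copy();p=dict(np.load("w2.npz"))
g=cv2.GaussianBlur(cv2.cvtColor(im,cv2.COLOR_RGB2GRAY),(3,3),0).astype(int)
LI=[];RI=[];GL=[];GR=[]
# per column: going down: bright rail -> dark gap -> gauge
for x in list(range(125,178))+list(range(340,385))+list(range(200,240))+list(range(262,300)):
    c=g[:,x]; d=np.diff(c)
    s=np.where(c>140)[0]
    y0=s[0] if len(s) else None
    # first bright run
    y=y0
    while c[y]>110 or c[y+1]>110:y+=1
    f=y-1+(c[y-1]-110)/max(1,c[y-1]-c[y])
    if x<178:LI.append((x,f))
    elif x>=340:RI.append((x,f))
    else:
        k=y+3
        while c[k]<110:k+=1
        (GL if x<250 else GR).append((x,k-1+(110-c[k-1])/(c[k]-c[k-1])))
a,b=[line(ray(p,q,.025)[:,:2]) for q in(LI,RI)]
e,f=[line(ray(p,q,.069)[:,:2]) for q in(GL,GR)]
for n,q in zip("LI RI GL GR".split(),(a,b,e,f)):print(n,(np.degrees(np.arctan2(q[1][1],q[1][0]))+5)%180-5)
print("rail",meet(a,b),"gauge",meet(e,f))
print(LI[::12],RI[::12],GL[::10],GR[::10])
E
```

```text
LI -2.0205598
RI 87.96758
GL -2.0412412
GR 88.061035
rail [ 0.51729876 -0.03580627] gauge [ 0.4942419  -0.05638636]
[(125, np.float64(206.47619047619048)), (137, np.float64(193.63636363636363)), (149, np.float64(180.67391304347825)), (161, np.float64(167.85416666666666)), (173, np.float64(155.0731707317073))] [(340, np.float64(165.8139534883721)), (352, np.float64(178.70731707317074)), (364, np.float64(191.55263157894737)), (376, np.float64(204.42105263157896))] [(200, np.float64(190.95652173913044)), (210, np.float64(180.95454545454547)), (220, np.float64(171.10344827586206)), (230, np.float64(161.06896551724137))] [(262, np.float64(152.1818181818182)), (272, np.float64(162.04545454545453)), (282, np.float64(171.88888888888889)), (292, np.float64(181.77777777777777))]
```

```bash
python3 -m inch '[0,0,5,0,0,0,0, 0,0,10,0,0,0,0, 0,0,10,0,0,0,0, 0,0,10,0,0,0,0, 0,0,10,0,0,0,0, 0,0,8,0,0,0,0, 0,0,3,0,0,0,0, 0,0,0,0,0,0,0]'
python3 -m inch '[0,0,0.5,0,0,0,0, 0,0,0.5,0,0,0,0, 0,0,0.5,0,0,0,0, 0,0,0.5,0,0,0,0, 0,0,0.5,0,0,0,0, 0,0,0,0,0,0,0, 0,0,0,0,0,0,0, 0,0,0,0,0,0,0]'
```

```text
time: 6.65
tool_pos: [0.4534, -0.0924, 0.0285]
tcp_rot: [-2.922, -1.15, 0.002]
wrist_force: [-0.0, -0.2, -2.0]
width: 0.154
grip_force: 78.3
time: 7.45
tool_pos: [0.454, -0.0926, 0.0268]
tcp_rot: [2.923, 1.151, 0.0]
wrist_force: [0.1, 0.0, -1.9]
width: 0.15
grip_force: 78.3
```

```bash
python3 -m inch '[4,0,0.3,0,0,0,0, 4,0.1,0.3,0,0,0,0, 4,0.1,0,0,0,0,0, 4,0.1,0,0,0,0,0, 4,0.1,0,0,0,0,0, 4,0.1,0,0,0,0,0, 3,0.1,0,0,0,0,0, 0,0,0,0,0,0,0]'
python3 -m inch '[0.5,0,0,0,0,0,0, 0.5,0,0,0,0,0,0, 0.5,0,0,0,0,0,0, 0.5,0,0,0,0,0,0, 0,0,0,0,0,0,0, 0,0,0,0,0,0,0, 0,0,0,0,0,0,0, 0,0,0,0,0,0,0]'
```

```text
time: 8.25
tool_pos: [0.4752, -0.0743, 0.0266]
tcp_rot: [2.923, 1.151, 0.002]
wrist_force: [-1.2, -0.2, 4.6]
width: 0.152
grip_force: 79.3
time: 9.05
tool_pos: [0.476, -0.0735, 0.0266]
tcp_rot: [2.923, 1.15, 0.001]
wrist_force: [-1.6, -1.2, 5.7]
width: 0.154
grip_force: 79.6
```

```bash
python3 -m inch '[0.5,0,0,0,0,0,0, 0.5,0,0,0,0,0,0, 0.5,0,0,0,0,0,0, 0,0,0,0,0,0,0, 0,0,0,0,0,0,0, 0,0,0,0,0,0,0, 0,0,0,0,0,0,0, 0,0,0,0,0,0,0]'
```

```text
time: 9.85
tool_pos: [0.477, -0.0725, 0.0266]
tcp_rot: [2.923, 1.15, 0.001]
wrist_force: [-2.3, -2.5, 7.0]
width: 0.151
grip_force: 79.6
```

```bash
python3 -m inch '[0.5,0,0,0,0,0,0, 0.5,0,0,0,0,0,0, 0,0,0,0,0,0,0, 0,0,0,0,0,0,0, 0,0,0,0,0,0,0, 0,0,0,0,0,0,0, 0,0,0,0,0,0,0, 0,0,0,0,0,0,0]'
python3 -m inch '[0.5,0,0,0,0,0,0, 0.5,0,0,0,0,0,0, 0,0,0,0,0,0,0, 0,0,0,0,0,0,0, 0,0,0,0,0,0,0, 0,0,0,0,0,0,0, 0,0,0,0,0,0,0, 0,0,0,0,0,0,0]'
```

```text
time: 10.65
tool_pos: [0.4778, -0.0718, 0.0267]
tcp_rot: [2.923, 1.15, 0.001]
wrist_force: [-2.0, -1.2, 5.8]
width: 0.151
grip_force: 79.6
time: 11.45
tool_pos: [0.478, -0.0716, 0.0267]
tcp_rot: [2.922, 1.151, -0.001]
wrist_force: [-4.5, -3.5, 7.2]
width: 0.155
grip_force: 79.9
```

```bash
python3 -m inch '[0.5,0,0,0,0,0,0, 0.5,0,0,0,0,0,0, 0,0,0,0,0,0,0, 0,0,0,0,0,0,0, 0,0,0,0,0,0,0, 0,0,0,0,0,0,0, 0,0,0,0,0,0,0, 0,0,0,0,0,0,0]'
python3 -c "
from workcell import sensors;print(sensors.read_state()['torque'])"
```

```text
time: 12.25
tool_pos: [0.478, -0.0715, 0.0267]
tcp_rot: [2.922, 1.151, -0.004]
wrist_force: [-5.8, -6.2, 9.9]
width: 0.154
grip_force: 80.2
[-1.07927513  0.8105454  -0.04847139]
```

```bash
python3 -m inch '[0.5,0,0,0,0,0,0, 0.5,0,0,0,0,0,0, 0.5,0,0,0,0,0,0, 0.5,0,0,0,0,0,0, 0.5,0,0,0,0,0,0, 0.5,0,0,0,0,0,0, 0,0,0,0,0,0,0, 0,0,0,0,0,0,0]'
python3 -c "
from workcell import sensors;print(sensors.read_state()['torque'])"
```

```text
time: 13.05
tool_pos: [0.4782, -0.0714, 0.0269]
tcp_rot: [2.92, 1.153, -0.012]
wrist_force: [-14.3, -15.8, 17.2]
width: 0.153
grip_force: 81.3
[-2.35444961  1.92813704 -0.100106  ]
```

```bash
python3 -m inch '[0.5,0,-0.2,0,0,0,0, 0.5,0,-0.2,0,0,0,0, 0.5,0,-0.2,0,0,0,0, 0.5,0,-0.2,0,0,0,0, 0.5,0,0,0,0,0,0, 0,0,0,0,0,0,0, 0,0,0,0,0,0,0, 0,0,0,0,0,0,0]'
python3 - <<'E'
from h import *
print(sensors.read_state()['torque'])
p=viewer.camera_params("wrist");im=viewer.read_camera("wrist");cv2.imwrite("pics/w3.png",im[:,:,::-1]);np.savez("w3.npz",**p)
E
```

```text
time: 13.85
tool_pos: [0.4783, -0.0712, 0.0271]
tcp_rot: [2.918, 1.154, -0.018]
wrist_force: [-17.4, -23.0, 18.4]
width: 0.152
grip_force: 81.3
[-3.66101213  2.51751678 -0.15499305]
```

View pics/w3.png

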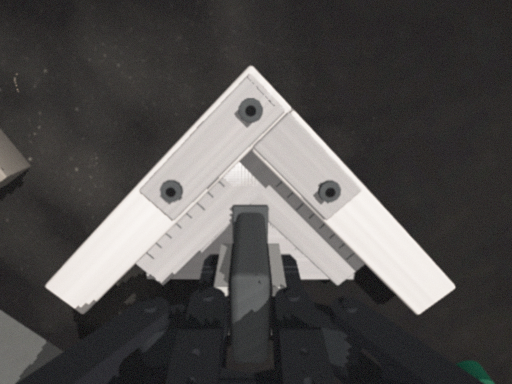

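The gauge's corner (about (245,160)) is in under the angle plate and both arms are on the rails, loaded at 17 and 23 N. I'll push a little more, biased toward the far rail.

```bash
python3 -m inch '[0.5,0.4,-0.2,0,0,0,0, 0.5,0.4,-0.2,0,0,0,0, 0.5,0.4,-0.2,0,0,0,0, 0.5,0,-0.2,0,0,0,0, 0.5,0,0,0,0,0,0, 0,0,0,0,0,0,0, 0,0,0,0,0,0,0, 0,0,0,0,0,0,0]'
python3 -m inch '[0,0,0,0,0,0,0, 0,0,0,0,0,0,0, 0,0,0,0,0,0,0, 0,0,0,0,0,0,0, 0,0,0,0,0,0,0, 0,0,0,0,0,0,0, 0,0,0,0,0,0,0, 0,0,0,0,0,0,0]'
```

```text
time: 14.7
tool_pos: [0.4785, -0.0711, 0.0274]
tcp_rot: [2.919, 1.155, -0.026]
wrist_force: [-23.2, -26.5, 21.0]
width: 0.151
grip_force: 81.6
time: 15.5
tool_pos: [0.4785, -0.0711, 0.0273]
tcp_rot: [2.919, 1.155, -0.026]
wrist_force: [-22.6, -27.4, 20.4]
width: 0.154
grip_force: 81.6
```

```bash
python3 -m inch '[-1,-0.2,0,0,0,0,0, -1,-0.2,0,0,0,0,0, -1,-0.2,0,0,0,0,0, -1,-0.2,0,0,0,0,0, -1,0,0,0,0,0,0, -1,0,0,0,0,0,0, 0,0,0,0,0,0,0, 0,0,0,0,0,0,0]'
```

```text
time: 16.3
tool_pos: [0.4782, -0.0713, 0.027]
tcp_rot: [2.921, 1.152, -0.009]
wrist_force: [-6.8, -11.2, 4.3]
width: 0.152
grip_force: 79.2
```

```bash
python3 -m inch '[-0.5,0,0,0,0,0,0, -0.5,0.2,0,0,0,0,0, -0.3,0.2,0,0,0,0,0, 0,0.2,0,0,0,0,0, 0,0,0,0,0,0,0, 0,0,0,0,0,0,0, 0,0,0,0,0,0,0, 0,0,0,0,0,0,0]'
python3 -m inch '[0,0,0,0,0,0,18, 0,0,0,0,0,0,24, 0,0,0,0,0,0,32, 0,0,0,0,0,0,40, 0,0,0,0,0,0,40, 0,0,0,0,0,0,40, 0,0,0,0,0,0,40, 0,0,0,0,0,0,40]'
```

```text
time: 17.1
tool_pos: [0.4782, -0.0714, 0.0269]
tcp_rot: [2.923, 1.152, -0.006]
wrist_force: [-3.3, -7.0, 1.6]
width: 0.156
grip_force: 78.9
time: 17.9
tool_pos: [0.4801, -0.0704, 0.0278]
tcp_rot: [2.923, 1.151, 0.0]
wrist_force: [-0.0, -0.4, -0.4]
width: 0.469
grip_force: 0.0
```

Released. I'll go straight up, then draw back and look.

```bash
python3 -m inch '[0,0,-8,0,0,0,40, 0,0,-15,0,0,0,40, 0,0,-15,0,0,0,40, 0,0,-15,0,0,0,40, 0,0,-15,0,0,0,40, 0,0,-10,0,0,0,40, 0,0,0,0,0,0,40, 0,0,0,0,0,0,40]'
python3 -m inch '[-5,0,-1,0,0,0,40, -10,0,-1,0,0,0,40, -10,0,-1,0,0,0,40, -10,0,-1,0,0,0,40, -5,0,0,0,0,0,40, 0,0,0,0,0,0,40, 0,0,0,0,0,0,40, 0,0,0,0,0,0,40]'
python3 - <<'E'
from h import *
p=viewer.camera_params("wrist");im=viewer.read_camera("wrist");cv2.imwrite("pics/w4.png",im[:,:,::-1]);np.savez("w4.npz",**p)
E
```

```text
time: 18.7
tool_pos: [0.4801, -0.0704, 0.1059]
tcp_rot: [2.923, 1.151, 0.0]
wrist_force: [-1.2, 0.1, -0.3]
width: 0.466
grip_force: 0.0
time: 19.5
tool_pos: [0.4511, -0.0977, 0.1099]
tcp_rot: [2.923, 1.15, 0.001]
wrist_force: [0.6, -0.2, 0.0]
width: 0.469
grip_force: 0.0
```

View pics/w4.png

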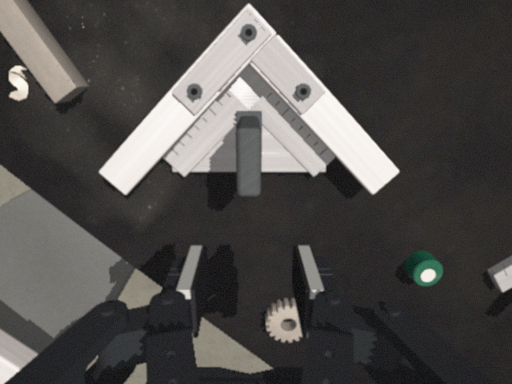

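The gauge lies in the corner with the grip at (249,150) and its arm ends at about (175,170) and (325,170). I'll zoom in to check that it is flush.

```bash
python3 - <<'E'
from h import *
im=cv2.imread("pics/w4.png");p=dict(np.load("w4.npz"))
a=cv2.resize(im[50:190,150:350],None,fx=4,fy=4,interpolation=cv2.INTER_CUBIC)
a=np.uint8(255*(a/255.)**.5);cv2.imwrite("pics/c4.png",a)
t=np.radians(-2.02);R=np.array([[np.cos(t),-np.sin(t)],[np.sin(t),np.cos(t)]])
c=np.array([.5173,-.0358])
q=np.array([[-.09,0],[-.09,-.022],[0,-.09],[-.022,-.09]])@R.T+c
print("arm ends if seated, crop px",(proj(p,np.c_[q,[.01]*4])-[150,50])*4)
E
```

```text
arm ends if seated, crop px [[ 46.97666634 427.32667388]
 [136.98342431 508.94327089]
 [744.37739143 427.27945599]
 [654.46295934 508.92055096]]
```

View pics/c4.png

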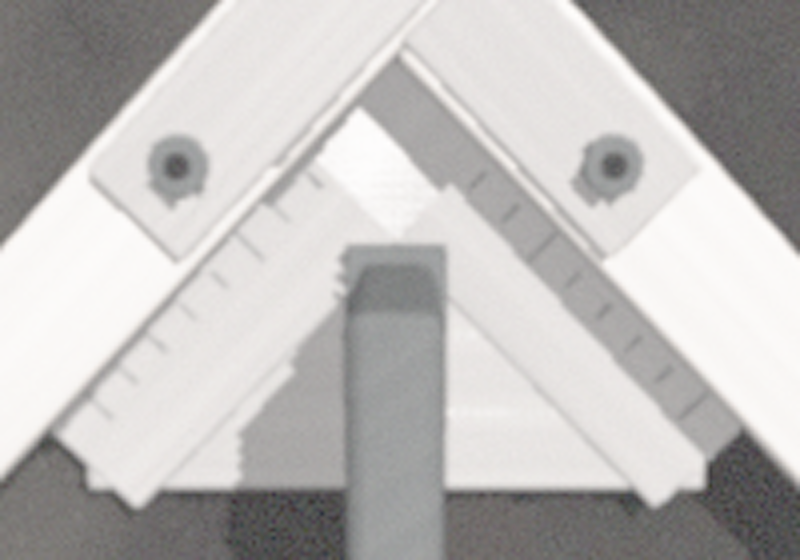

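The arm ends, at crop (137,507) and (657,508), are within a pixel of where a seated gauge would put them. No gap to either rail shows, so I'm handing in.

```bash
python3 -c "
from workcell import job;print(job.finish_job())"
```

```text
the job is handed in; nothing more can be done
None
```

The 90-degree gauge was pressed against both rails with about 23 N and 27 N, then released; it lies flush in the frame's corner, the 60-degree gauge was not touched, and the job was handed in at about 20 s of the 48 s limit.

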